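# Centre the show stone on its plinth

### The arm

A 6-joint arm with a two-finger parallel gripper is mounted at the origin on the work surface. World frame = base frame: x ahead of the robot, y to its left, z up, the work surface at z = 0. Lengths are in mm, angles in rad, forces in N, time in s.
With the tool pointing down it reaches from about 350 to 1000 mm from the base axis. Payload 7.1 kg.
Tool frame: the origin (TCP) lies on the centre line of the jaws, within the pads' length; the fingertips stand 11 mm ahead of it and the grasp point (between the pads) lies 8 mm behind it; y points along the fingers, z is the direction in which the jaws open and shut, and the axes are right-handed (so a half turn about y gives the same grasp; the last joint's range is limited). The gripper opens to 85 mm and grips with 20 to 120 N. Pads are 22 mm wide; open, the fingers measure 114 mm over their backs; the gripper's body (76 mm by 85 mm) begins 54 mm behind the grasp point. The pads swing forward as they close: fully open they stand 13 mm farther back than shut.
Start: joints at [-1.16, 0.423, 1.63, -0, 1.089, -0.019], TCP at [260.445, -568.131, 214.419] pointing down, gripper open.
Joint ranges: [-3, 3], [-0.9, 2.11], [0.09, 2.58], [-1.31, 4.45], [0.11, 2.69], [-2.54, 2.54]. Speed limits (rad/s): [2.39, 2.39, 3.01, 3.14, 3.14, 3.14].

### API

Orientations are given as a unit quaternion [x, y, z, w].
In Python, from plant import sense, snapshot, sign_off, cut_out, mark_of gives the robot as it stands. The module is installed in compiled form; this text tells all that it offers.
- The arm moves only by the shell command python3 -m crank 'ROWS'. ROWS is JSON, a list of rows, each an object with "jaw": the finger opening in m, from 0 to 0.0854; "slide": the shift along the tool's x, y, z in m, a list of three; "rotation": the turn, a rotation vector about the tool's x, y, z in degrees, a list of three. A call has 1 to 10 rows; each row is the pose to reach, as a shift and turn from the pose commanded when the call began, along the tool's axes at that moment; what a row does not reach only later rows make up. A row lasts 1/10 s, in which the tool goes at most 50 mm and 8.59 degrees, less where a joint would pass 70% of its speed; a pose out of reach is approached as far as the arm can. A call with a gripper value outside its range is refused whole. The fingers move at their own pace and stop on an object; the grip force is fixed at half the most. Time passes only in rows, so rows that repeat a pose let the fingers close. It gives the time, the measured TCP pose, the force and the opening at its end, in the units of the state.
- sense(): the state, without advancing time (a new reading comes with each control period).
- snapshot(name): name is "side" or "top" or "wrist"; returns a dict with "image" (384x512x3 uint8, red, green, blue), "fx", "fy", "cx", "cy" (pixels), "camera_from_world" (4x4, takes a point from world to camera coordinates). Camera axes: x right, y down, z forward; pixel columns grow to the right and rows downward; lengths in mm; the calibration is good to about 2 mm. The wrist camera is an equidistant fisheye: a pixel r from the principal point sees the ray r / f radians off the axis. A picture is of the moment at which its call begins. There is no depth.
- sign_off(): hands the job in, once; it reports no verdict.
Trained networks look in a picture, given as the dict that the camera call returned (one of the last four; its "shot" number tells which), for a name from the list of things; names that differ only in an ending like _2 or _b are one class to them, and where a whole thing is asked for, a point or a joint stands for the part that bears it (a point fixed in the world has none). Each returns a list of dicts, best first, with "score" (0 to 1); they miss things now and then, are a little off and sometimes report something else, mostly with a low value. They report only what shows in the picture. A call takes as long as a camera call. They do not tell look-alikes from the thing itself.
- cut_out(name, picture): "region" (384x512 bool, what is visible of it) and "rect" ([left, top, right, bottom] in pixels, round what is visible of it).
- mark_of(name, picture): "position" ([column, row] in pixels: a listed point, or the origin of a listed thing).
The state is a dict: "time": time; "joints": joint angles; "dq": joint speeds; "effort": joint torques, N m; "ee_pos": TCP position; "tool_rot": TCP orientation; "wrist_force": force on the tool from outside, world axes, zero at the start; "moment": the same for the moment, N m; "grip_width": opening from 0.0 (shut) to 1.0 (fully open).
Only numpy, scipy, OpenCV 4.12 (cv2) and the standard library are available. Lean on these libraries where they do the work, as an engineer would, in place of code of your own. Each camera call takes 0.05 s, during which the arm holds its last target.

### The job

The narrow upright stone stands off to one side on its round wooden plinth: nudge it with light taps or gentle pushes of the fingertips until it stands upright in the middle of the plinth, with an even rim all round. Do not grip it, lift it, tip it over or knock it off, and leave the plinth and everything else on the table where it is.

Things in the scene. Friction and masses are not known exactly. Their poses are not given: they have to be found in the camera images.
- stone: Upright, wobbly grey stone, 62 mm tall, 0.1 to 0.17 kg, roughly round: flat foot 28 mm across; belly radius 20 to 22.5 mm, 14 to 20 mm above the foot; blunt top 14 mm across. Origin: centre of its underside, z up. It starts on the plinth, 18 to 30 mm off centre to any side. Pushed level at the belly or lower it slides (friction about 0.6); pushed higher up it tips over.
- plinth: Low round turned plinth of brown wood, loose, about 0.6 kg, flat top 100 mm across, widest 106 mm at the bottom, 45 mm high. Origin at the centre of its underside: the middle of its top lies 45 mm above it. It stands on the table (height 0).
- block: Neighbour, to be left alone: loose square block of brown wood, 120 x 120 x 30 mm, carrying the broad flat stone. Origin at the centre of its underside.
- flat_stone: Neighbour, to be left alone: broad flat stone about 84 x 64 mm, 30 mm tall, lying on the square block. Origin at the centre of its underside.
- pebble_a: Loose pebble, about 30 mm across, 20 mm tall, on the table between plinth and block. Origin at the centre of its underside.
- pebble_b: Loose pebble, about 33 mm across, 20 mm tall, on the table beyond the plinth. Origin at the centre of its underside.
- glue: White bottle, 36 mm across, 85 mm tall, standing. Origin at the centre of its underside.
- jar: Jar with a black cap, 60 mm across, 70 mm tall, standing. Origin at the centre of its underside.
- brush: Brush lying on the table on the robot's side of the plinth, 190 mm long along its x axis, under 35 mm high. Origin at the middle of its length, on the table.
- scraper: Flat scraper lying on the table, 190 mm long along its x axis, under 35 mm high. Origin at the middle of its length, on the table.
Things that resemble listed ones, but are neither listed nor needed, are in the scene too. Leave any black look-alike of the plinth alone.

How it is judged (in metres and radians):
At the end, for the whole second after the job is handed in: The stone stands upright (within 0.1 rad) and still on the top of the plinth, its foot's centre within 7 mm of the middle of the plinth; the plinth and every neighbour lie within 15 mm of where they were (horizontal distance between stone and plinth below 0.007 m and z of stone in the frame of plinth between 0.042 and 0.048 m and angle between stone's own z axis and vertical below 0.1 rad and angle between plinth's own z axis and vertical below 0.05 rad and linear speed of stone below 0.02 m/s and angular speed of stone below 0.3 rad/s and distance of each of plinth, block, flat_stone, pebble_a, pebble_b, glue, jar, brush, scraper from where it was at the start of the episode below 0.015 m); the robot touches nothing.
It fails at once if the stone is lifted off the plinth (z of stone in the frame of plinth above 0.055 m).
It fails at once if the stone is knocked over or off the plinth (angle between stone's own z axis and vertical above 0.5 rad or z of stone in the frame of plinth below 0.03 m).
It fails at once if the stone is gripped or pushed hard (over 15 N) (contact force between any of the fingers, the arm and stone above 15 N).
It fails at once if the plinth is shifted by more than 15 mm (distance of plinth from where it was at the start of the episode above 0.015 m).
It fails at once if a neighbour is shifted by more than 15 mm (distance of any of block, flat_stone, pebble_a, pebble_b, glue, jar, brush, scraper from where it was at the start of the episode above 0.015 m).
It also fails if it takes over 42 s, if anything falls off the work surface, if the arm or the gripper's body presses on something with over 40 N, if the wrist force passes 120 N, or if a joint passes its speed limit or range.

## Working session

There is one attempt and no reset: what is moved stays moved. The work goes in short steps, Python scripts to look and compute and a shell command to move; the robot and the scene stay as the last step left them, time stands still between calls to the robot, and variables do not carry over. Pictures are saved under pics/ and viewed, and the job is handed in when it is done.

```bash
mkdir -p pics; ls; python3 - <<'E'
from plant import *
import cv2,json
s=sense();print(s)
for n in("side","top","wrist"):
    p=snapshot(n);cv2.imwrite(f"pics/{n}0.png",p["image"][:,:,::-1]);print(n,p["fx"],p["fy"],p["cx"],p["cy"],p["camera_from_world"].tolist() if hasattr(p["camera_from_world"],'tolist') else p["camera_from_world"])
    if n!="wrist":
        for k in("stone","plinth"):
            print(k,mark_of(k,p),[(c["score"],c["rect"]) for c in cut_out(k,p)])
E
```

```text
pics
{'time': 0.0, 'joints': array([-1.15998169e+00,  4.23878711e-01,  1.63068210e+00, -4.70505326e-05,
        1.08861696e+00, -1.90192561e-02]), 'dq': array([-0.00095716, -0.00011842,  0.0012827 ,  0.00014217,  0.00169378,
       -0.0007118 ]), 'effort': array([-5.36793668e-04, -5.57394934e+01, -2.81737894e+01,  5.94594667e-05,
        7.38101313e-03, -2.39974398e-06]), 'ee_pos': array([ 260.21986202, -567.61773532,  213.62517748]), 'tool_rot': array([-0.15093307,  0.69138413, -0.69029046,  0.150686  ]), 'wrist_force': array([0.76421429, 0.06665706, 0.11096483]), 'moment': array([ 0.06789626,  0.00177698, -0.01613918]), 'grip_width': 0.998476196008095}
side 393.4364462277336 393.4364462277336 256.8032360880918 189.04350533323378 [[-0.9024120126586399, -0.4308685210942692, 0.0022083793650266256, 438.67075700893054], [-0.22720891518365738, 0.4714995353498513, -0.8520940658319007, 164.74301615095217], [0.3660992601337077, -0.769441684401691, -0.5233840139272886, 829.0373827008743], [0.0, 0.0, 0.0, 1.0]]
stone [{'position': [196.9, 222.3], 'score': 0.59}] [(0.96, [190.5, 198.0, 210.3, 
[... 631 characters left out ...]
{'position': [196.4, 171.5], 'score': 0.51}] [(0.46, [188.6, 161.9, 206.0, 176.8])]
plinth [{'position': [183.5, 226.5], 'score': 0.82}, {'position': [198.3, 160.9], 'score': 0.61}, {'position': [151.2, 287.1], 'score': 0.55}] [(0.84, [159.5, 203.3, 202.5, 241.3]), (0.74, [130.5, 266.8, 172.6, 311.8]), (0.7, [179.1, 141.6, 215.0, 183.9])]
wrist 297.3186396354542 297.3186396354542 253.49802773172416 190.9151628381559 [[0.41658111148232063, -0.9090985497282044, 6.66200524122804e-05, -624.6719200866557], [-0.8747589026022755, -0.40082551754532114, 0.27227884016682163, -35.31140678212671], [-0.24750159570034783, -0.11348449835375105, -0.9622183893270698, 378.7217821047497], [0.0, 0.0, 0.0, 1.0]]
```

```bash
python3 - <<'E'
import cv2
a=cv2.imread("pics/side0.png");b=cv2.imread("pics/top0.png")
cv2.imwrite("pics/side0c.png",cv2.resize(a[150:370,110:400],None,fx=2.7,fy=2.7,interpolation=3))
cv2.imwrite("pics/top0c.png",cv2.resize(b[110:330,90:380],None,fx=2.7,fy=2.7,interpolation=3))
E
```

```text
(no output)
```

View pics/side0.png

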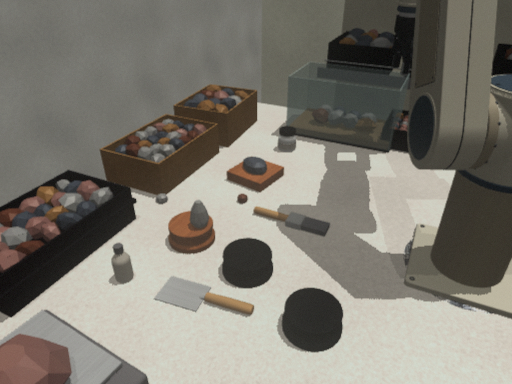

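View pics/top0.png

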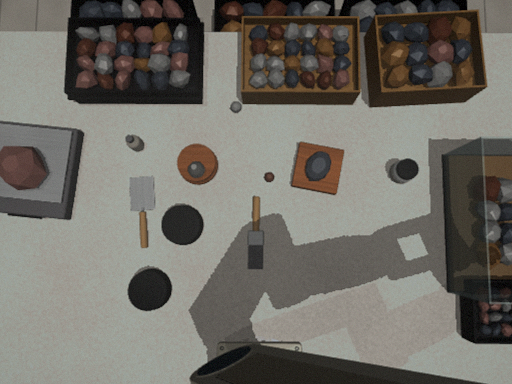

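```bash
sleep 1
```

```text
(no output)
```

View pics/side0c.png

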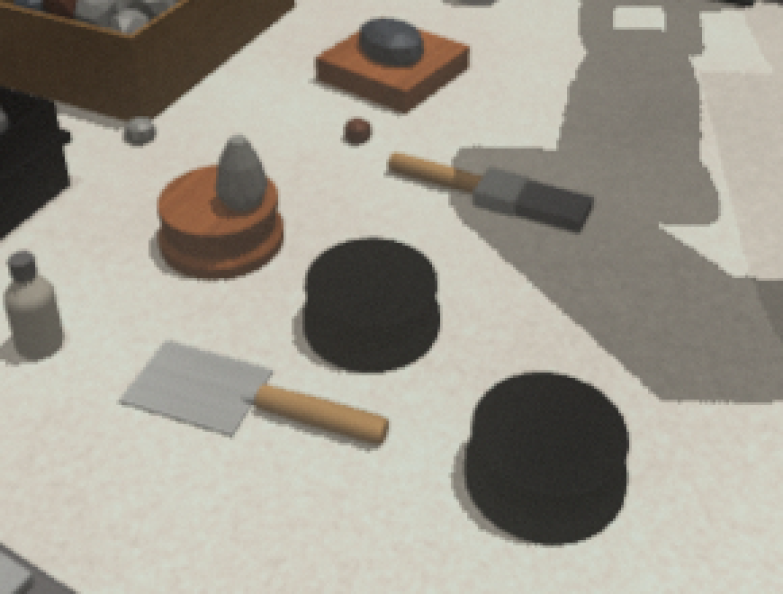

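View pics/top0c.png

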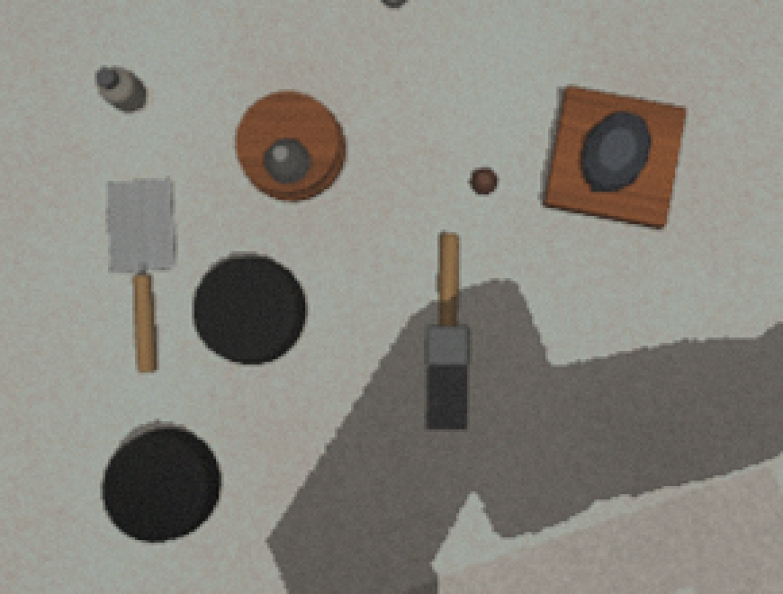

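The only stone and plinth pair that fits the description is the grey upright stone at side (199,215) / top (196,170), on the brown plinth at side (192,232) / top (198,163). The two black discs at top (182,224) and (150,288) are look-alikes. The flat stone at top (317,165) sits on the square block. The crops confirm this choice. Next I'll measure both by fitting silhouettes.

```bash
cat > h.py <<'E'
import numpy as np,cv2
from plant import *
from scipy.optimize import minimize
def proj(p,P):
    M=np.array(p["camera_from_world"]);c=P@M[:3,:3].T+M[:3,3]
    if p.get("fish"):
        r=np.hypot(c[:,0],c[:,1]);t=np.arctan2(r,c[:,2]);k=t/np.maximum(r,1e-9)
        return np.c_[p["fx"]*c[:,0]*k+p["cx"],p["fy"]*c[:,1]*k+p["cy"]]
    return np.c_[p["fx"]*c[:,0]/c[:,2]+p["cx"],p["fy"]*c[:,1]/c[:,2]+p["cy"]]
A=np.linspace(0,2*np.pi,48,endpoint=False)
def rings(prof,x,y,z0):
    return np.concatenate([np.c_[x+r*np.cos(A),y+r*np.sin(A),np.full(48,z0+z)] for r,z in prof])
PL=[(50,45),(53,0),(53,10)]
ST=[(14,0),(19,8),(21,14),(21,20),(18.5,32),(15,44),(10,56),(7,62)]
S=8
def sil(p,prof,x,y,z0,off):
    q=proj(p,rings(prof,x,y,z0)); h=cv2.convexHull(((q-off)*S*1.0+S/2-.5).astype(np.float32)).round().astype(np.int32)
    return h
def soft(h,w,hh):
    m=np.zeros((hh*S,w*S),np.uint8);cv2.fillConvexPoly(m,h,255)
    return cv2.resize(m,(w,hh),interpolation=cv2.INTER_AREA)/255.
def fit(p,mask,prof,x0,z0,off,w,hh,ign=None):
    def f(v):
        d=(soft(sil(p,prof,v[0],v[1],z0,off),w,hh)-mask)**2
        if ign is not None:d=d*(1-ign)
        return d.sum()
    r=minimize(f,x0,method="Nelder-Mead",options=dict(initial_simplex=[x0,[x0[0]+8,x0[1]],[x0[0],x0[1]+8]],xatol=.05,fatol=.05))
    return r.x,r.fun
def back(p,uv,z):
    M=np.array(p["camera_from_world"]);R=M[:3,:3];t=M[:3,3]
    d=R.T@np.array([(uv[0]-p["cx"])/p["fx"],(uv[1]-p["cy"])/p["fy"],1]);c=-R.T@t
    return (c+d*(z-c[2])/d[2])[:2]
def measure(tag,x0=None):
    out={}
    for n in("side","top"):
        p=snapshot(n);im=p["image"].astype(int)
        cv2.imwrite(f"pics/{n}{tag}.png",p["image"][:,:,::-1])
        if x0 is None:
            x0=back(p,dict(side=(192,226),top=(198,163))[n],45)
        u=proj(p,np.array([[x0[0],x0[1],45.]]))[0]
        off=(u-[40,48]).round();w,hh=80,88
        o=off.astype(int);c=im[o[1]:o[1]+hh,o[0]:o[0]+w]
        brown=((c[...,0]>1.45*c[...,2])).astype(np.uint8)
        brown=cv2.morphologyEx(brown,cv2.MORPH_OPEN,np.ones((3,3),np.uint8))
        nn,l,st,_=cv2.connectedComponentsWithStats(brown); k=1+np.argmax(st[1:,4]);brown=(l==k)
        best=cut_out("stone",p); sm=np.zeros((384,512),bool)
        for b in best:
            r=b["rect"]
            if abs((r[0]+r[2])/2-u[0])<30 and abs((r[1]+r[3])/2-u[1])<40: sm=np.array(b["region"]);break
        smc=sm[o[1]:o[1]+hh,o[0]:o[0]+w]
        print(n,"brown",brown.sum(),"stone",smc.sum(),best[0]["score"] if best else None)
        ign=cv2.dilate(smc.astype(np.uint8),np.ones((3,3)))
        pl,e1=fit(p,brown,PL,np.array(x0),0,off,w,hh,ign)
        sx,e2=fit(p,smc,ST,pl,45,off,w,hh)
        print(n,"plinth",pl.round(1),e1.round(1),"stone",sx.round(1),e2.round(1),"rel",(sx-pl).round(1))
        mk=[tuple(m["position"])+(m["score"],) for m in mark_of("stone",p)];print([ (back(p,m[:2],45).round(1),m[2]) for m in mk])
        v=cv2.resize(p["image"][o[1]:o[1]+hh,o[0]:o[0]+w,::-1],None,fx=5,fy=5,interpolation=cv2.INTER_CUBIC)
        for h,col in((sil(p,PL,*pl,0,off),(0,255,0)),(sil(p,ST,*sx,45,off),(255,255,0))):
            cv2.polylines(v,[(h*5/S).astype(np.int32)],True,col,1)
        out[n]=(pl,sx,v)
    cv2.imwrite(f"pics/fit{tag}.png",np.hstack([out["side"][2],out["top"][2]]))
    return out
E
python3 - <<'E'
from h import *
measure("1")
E
```

```text
side brown 1319 stone 401 0.64
side plinth [573.4 165.1] 84.1 stone [549.1 166.4] 15.1 rel [-24.3   1.3]
[(array([550.1, 160.6]), 0.63)]
top brown 1049 stone 203 0.56
top plinth [569.3 167.8] 48.9 stone [548.8 164.4] 11.4 rel [-20.6  -3.3]
[(array([613.4, 314.2]), 0.7), (array([545.1, 161.7]), 0.56), (array([ 546.4, -364.3]), 0.46)]
```

View pics/fit1.png

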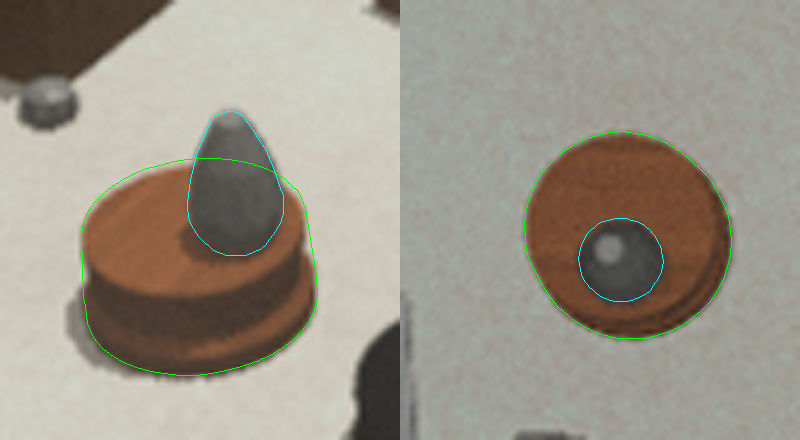

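The fit overlay shows the stone outline matching in both views. The plinth hull is good in the top view (centre about (620,235) in the crop), but in the side view its back rim sits about 7 crop pixels too high. I'll refit using only the bright top disc.

```bash
cat >> h.py <<'E'
def disc(p,x0,view):
    """fit only the top face: bright brown"""
    im=p["image"].astype(int);u=proj(p,np.array([[x0[0],x0[1],45.]]))[0]
    off=(u-[40,48]).round();o=off.astype(int);w,hh=80,88;c=im[o[1]:o[1]+hh,o[0]:o[0]+w]
    brown=(c[...,0]>1.45*c[...,2])
    T=0.75*np.percentile(c[...,0][brown],80)
    m=(brown&(c[...,0]>T)).astype(np.uint8);m=cv2.morphologyEx(m,cv2.MORPH_OPEN,np.ones((3,3),np.uint8))
    nn,l,st,_=cv2.connectedComponentsWithStats(m);m=(l==1+np.argmax(st[1:,4]))
    b=[b for b in cut_out("stone",p) if abs((b["rect"][0]+b["rect"][2])/2-u[0])<30 and abs((b["rect"][1]+b["rect"][3])/2-u[1])<40]
    smc=np.array(b[0]["region"])[o[1]:o[1]+hh,o[0]:o[0]+w] if b else np.zeros((hh,w),bool)
    ign=cv2.dilate(smc.astype(np.uint8),np.ones((7,7)))
    pl,e1=fit(p,m,[(50,45)],np.array(x0),0,off,w,hh,ign)
    sx,e2=fit(p,smc,ST,pl,45,off,w,hh)
    print(view,"disc",pl.round(1),e1.round(1),m.sum(),"stone",sx.round(1),e2.round(1),"rel",(sx-pl).round(1))
    v=cv2.resize(p["image"][o[1]:o[1]+hh,o[0]:o[0]+w,::-1],None,fx=5,fy=5,interpolation=cv2.INTER_CUBIC)
    for h,col in((sil(p,[(50,45)],*pl,0,off),(0,255,0)),(sil(p,ST,*sx,45,off),(255,255,0))):
        cv2.polylines(v,[(h*5/S).astype(np.int32)],True,col,1)
    return pl,sx,v
def go(tag,x0=(570,167)):
    vs=[]
    for n in("side","top"):
        p=snapshot(n);cv2.imwrite(f"pics/{n}{tag}.png",p["image"][:,:,::-1]);vs.append(disc(p,x0,n)[2])
    cv2.imwrite(f"pics/fit{tag}.png",np.hstack(vs))
E
python3 - <<'E'
from h import *
from scipy.spatial.transform import Rotation as R
go("2")
s=sense();print(s["time"],s["ee_pos"],R.from_quat(s["tool_rot"]).as_matrix().round(3))
E
```

```text
side disc [571.4 168.4] 15.8 574 stone [550.6 164.1] 22.8 rel [-20.8  -4.3]
top disc [568.9 167.1] 30.3 887 stone [546.6 164.6] 11.4 rel [-22.3  -2.4]
1.05 [ 260.43998941 -568.1357239   214.42577043] [[-0.909  0.     0.417]
 [-0.417  0.    -0.909]
 [-0.    -1.     0.   ]]
```

View pics/fit2.png

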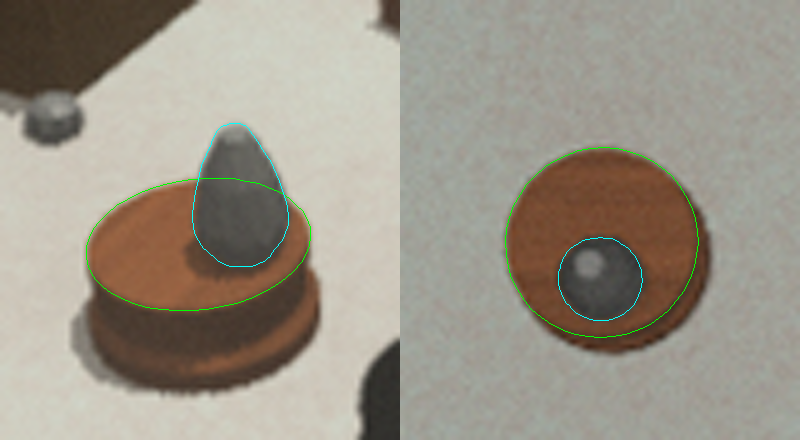

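View pics/wrist0.png

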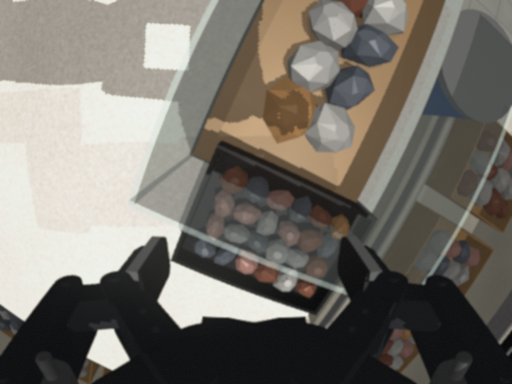

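The disc fits are good now: the plinth centre is about (570,168) and the stone is about (-21.5,-3.3) from it. I'll use the two fingertips 20 mm apart as a cradle, since two contacts keep the stone from sliding sideways. They will push from the robot's side along a heading of about 9°. I'll raise the tool first, then carry it over.

```bash
python3 -m crank '[{"jaw":0.02,"slide":[0,-0.05,0],"rotation":[0,0,0]},{"jaw":0.02,"slide":[0,-0.1,0],"rotation":[0,0,0]},{"jaw":0.02,"slide":[-0.1,-0.1,-0.105],"rotation":[0,5,0]},{"jaw":0.02,"slide":[-0.3,-0.1,-0.315],"rotation":[0,15.6,0]},{"jaw":0.02,"slide":[-0.3,-0.1,-0.315],"rotation":[0,15.6,0]},{"jaw":0.02,"slide":[-0.3,-0.1,-0.315],"rotation":[0,15.6,0]},{"jaw":0.02,"slide":[-0.3,-0.1,-0.315],"rotation":[0,15.6,0]},{"jaw":0.02,"slide":[-0.3,-0.1,-0.315],"rotation":[0,15.6,0]},{"jaw":0.02,"slide":[-0.3,-0.1,-0.315],"rotation":[0,15.6,0]},{"jaw":0.02,"slide":[-0.3,-0.1,-0.315],"rotation":[0,15.6,0]}]'
cat > tgt.py <<'E'
import sys,numpy as np
from plant import sense
from scipy.spatial.transform import Rotation as R
s=sense();M=R.from_quat(s["tool_rot"]).as_matrix();print(s["time"],s["ee_pos"].round(1),"-x heading",np.degrees(np.arctan2(-M[1,0],-M[0,0])).round(2),"down",M[:,1].round(3),"F",s["wrist_force"].round(2),"g",s["grip_width"])
if len(sys.argv)>3:print("slide mm",(M.T@(np.array(sys.argv[1:4],float)-s["ee_pos"])).round(1))
E
python3 tgt.py 504 157.3 200
```

```text
time: 2.05
ee_pos: [390.8, -188.0, 314.7]
tool_rot: [0.055, -0.705, 0.705, -0.056]
wrist_force: [1.7, -0.5, -0.2]
grip_width: 0.234
2.05 [ 390.8 -188.   314.7] -x heading 9.0 down [ 0.001 -0.    -1.   ] F [ 1.7  -0.53 -0.18] g 0.2339188539560538
slide mm [-165.7  114.7 -323.4]
```

```bash
python3 -m crank '[{"jaw":0.02,"slide":[-0.166,0.1,-0.323],"rotation":[0,0,0]},{"jaw":0.02,"slide":[-0.166,0.1,-0.323],"rotation":[0,0,0]},{"jaw":0.02,"slide":[-0.166,0.1,-0.323],"rotation":[0,0,0]},{"jaw":0.02,"slide":[-0.166,0.1,-0.323],"rotation":[0,0,0]},{"jaw":0.02,"slide":[-0.166,0.1,-0.323],"rotation":[0,0,0]},{"jaw":0.02,"slide":[-0.166,0.1,-0.323],"rotation":[0,0,0]},{"jaw":0.02,"slide":[-0.166,0.1,-0.323],"rotation":[0,0,0]},{"jaw":0.02,"slide":[-0.166,0.1,-0.323],"rotation":[0,0,0]},{"jaw":0.02,"slide":[-0.166,0.1,-0.323],"rotation":[0,0,0]},{"jaw":0.02,"slide":[-0.166,0.1,-0.323],"rotation":[0,0,0]}]'
python3 tgt.py 504 157.3 100
python3 - <<'E'
from h import *
for n in("side","wrist","top"):
    p=snapshot(n);cv2.imwrite(f"pics/{n}3.png",p["image"][:,:,::-1])
E
```

```text
time: 3.05
ee_pos: [503.4, 155.3, 214.1]
tool_rot: [0.056, -0.705, 0.705, -0.056]
wrist_force: [0.9, 0.1, 0.6]
grip_width: 0.231
3.05 [503.4 155.3 214.1] -x heading 9.11 down [-0.001 -0.001 -1.   ] F [0.94 0.06 0.63] g 0.23124266698390208
slide mm [ -1.  114.1  -1.9]
```

View pics/wrist3.png

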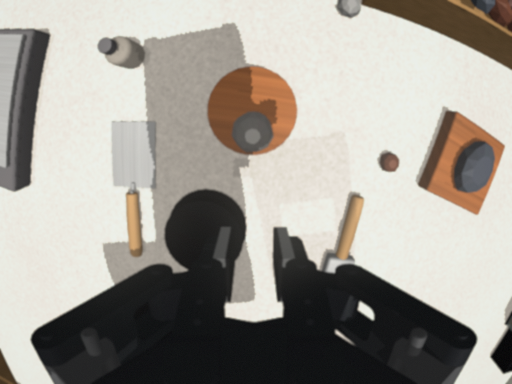

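View pics/side3.png

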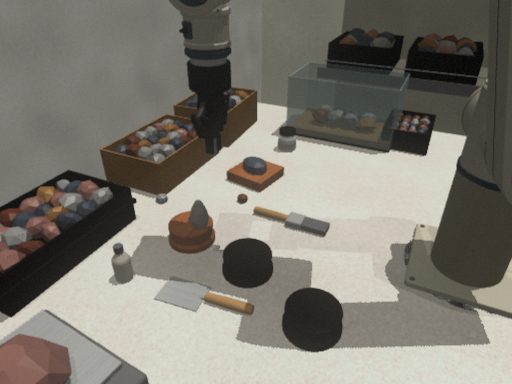

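The wrist view shows the plinth at (252,110) and the stone at (252,131). The camera is almost straight above the plinth, so it gives a good relative measurement. The fingertips at (222,235) and (285,235) sit clear on the near side, above the black look-alike.

```bash
cat >> h.py <<'E'
def wrist(tag,x0=(570,167),ign_fn=None):
    p=snapshot("wrist");p2=dict(p);p2["fish"]=True
    im=p["image"].astype(int);cv2.imwrite(f"pics/wrist{tag}.png",p["image"][:,:,::-1])
    u=proj(p2,np.array([[x0[0],x0[1],45.]]))[0];W=90
    o=np.maximum((u-[W,W]).round(),0).astype(int);c=im[o[1]:o[1]+2*W,o[0]:o[0]+2*W];hh,w=c.shape[:2];off=o.astype(float)
    brown=cv2.morphologyEx((c[...,0]>1.45*c[...,2]).astype(np.uint8),cv2.MORPH_OPEN,np.ones((3,3),np.uint8))
    nn,l,st,_=cv2.connectedComponentsWithStats(brown);lab=1+np.argmax(st[1:,4]);brown=l==lab
    sm=np.zeros((hh,w),bool)
    for b in cut_out("stone",p):
        r=b["rect"]
        if np.hypot((r[0]+r[2])/2-u[0],(r[1]+r[3])/2-u[1])<60: sm=np.array(b["region"])[o[1]:o[1]+hh,o[0]:o[0]+w];sc=b["score"];break
    ign=cv2.dilate(sm.astype(np.uint8),np.ones((7,7)))
    # dark (gripper) pixels ignored
    dk=cv2.dilate(((c.max(2)<45)).astype(np.uint8),np.ones((5,5)))
    pl,e1=fit(p2,brown,PL,np.array(x0,float),0,off,w,hh,np.maximum(ign,dk&(1-brown.astype(np.uint8))))
    sx,e2=fit(p2,sm,ST,pl,45,off,w,hh)
    print("wrist plinth",pl.round(1),e1.round(1),brown.sum(),"stone",sx.round(1),e2.round(1),sm.sum(),"rel",(sx-pl).round(1))
    v=cv2.resize(p["image"][o[1]:o[1]+hh,o[0]:o[0]+w,::-1],None,fx=3,fy=3,interpolation=cv2.INTER_CUBIC)
    for h,col in((sil(p2,PL,*pl,0,off),(0,255,0)),(sil(p2,ST,*sx,45,off),(255,255,0))):
        cv2.polylines(v,[(h*3/S).astype(np.int32)],True,col,1)
    cv2.imwrite(f"pics/wfit{tag}.png",v)
E
python3 - <<'E'
from h import *
wrist("4")
E
```

```text
wrist plinth [569.2 167.3] 165.4 4839 stone [547.8 163.4] 37.2 1314 rel [-21.4  -3.9]
```

View pics/wfit4.png

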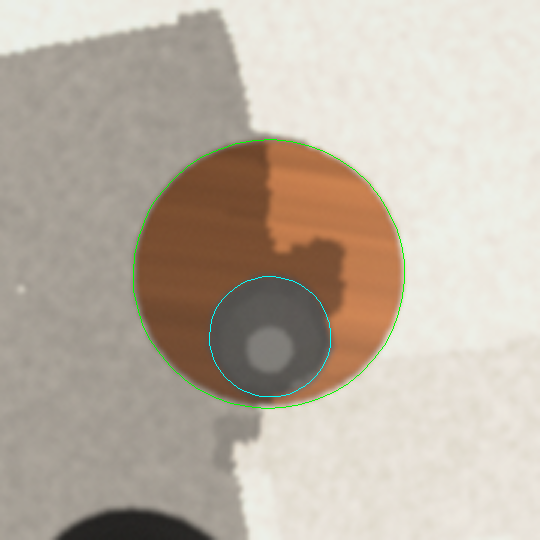

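The wrist fit is excellent: the stone is (-21.4,-3.9) from the middle. The tool is already on the push line, 45 mm behind the stone. I'll descend and check the fingertip height.

```bash
python3 -m crank '[{"jaw":0.02,"slide":[0.002,0.04,0],"rotation":[0,-1,0]},{"jaw":0.02,"slide":[0.002,0.08,0],"rotation":[0,-1,0]},{"jaw":0.02,"slide":[0.002,0.115,0],"rotation":[0,-1,0]},{"jaw":0.02,"slide":[0.002,0.135,0],"rotation":[0,-1,0]},{"jaw":0.02,"slide":[0.002,0.14,0],"rotation":[0,-1,0]},{"jaw":0.02,"slide":[0.002,0.14,0],"rotation":[0,-1,0]}]'
python3 tgt.py 503.7 155.7 64
python3 - <<'E'
from h import *
p=snapshot("side");cv2.imwrite("pics/side5.png",cv2.resize(p["image"][150:300,120:300,::-1],None,fx=4,fy=4,interpolation=3))
s=sense();e=s["ee_pos"]
print(((proj(p,np.array([[e[0],e[1],e[2]-11],[e[0],e[1],45],[569.5,167.4,45]]))-[120,150])*4).round(0))
wrist("5")
E
```

```text
time: 3.9
ee_pos: [501.7, 154.3, 74.4]
tool_rot: [0.062, -0.704, 0.704, -0.061]
wrist_force: [-0.4, 0.5, 0.3]
grip_width: 0.232
3.9 [501.7 154.3  74.4] -x heading 9.97 down [-0.001 -0.    -1.   ] F [-0.36  0.52  0.32] g 0.23233039691218565
slide mm [-2.2 10.3 -1.1]
[[399. 282.]
 [400. 310.]
 [285. 291.]]
wrist plinth [569.1 167.6] 494.7 13700 stone [547.9 163.1] 133.3 4176 rel [-21.3  -4.5]
```

View pics/side5.png

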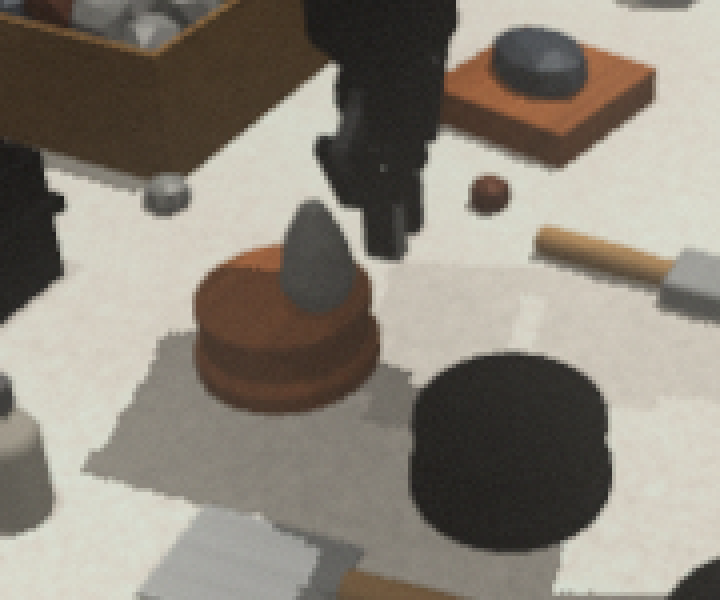

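View pics/wrist5.png

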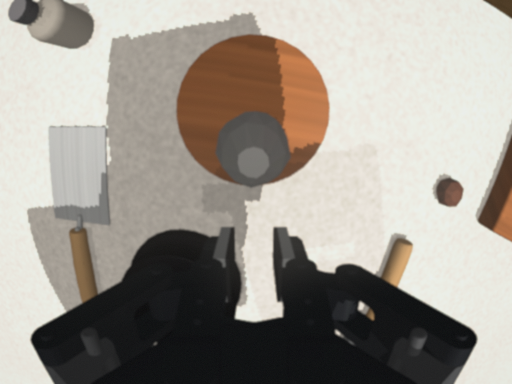

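```bash
python3 - <<'E'
from h import *
from scipy.spatial.transform import Rotation as R
p=snapshot("side");s=sense();M=R.from_quat(s["tool_rot"]).as_matrix();e=s["ee_pos"]
w=dict(snapshot("wrist"));w["fish"]=True
for ty in (11,0,-5,-10):
  P=np.array([[sx*11,ty,sz] for sz in(-24,-10,10,24) for sx in(-1,1)])@M.T+e
  print(ty,(P[0,2]).round(1),((proj(p,P)-[120,150])*4).round(0).tolist(),"\n   W",proj(w,P).round(0).tolist())
E
python3 - <<'E'
import cv2
a=cv2.imread("pics/wrist5.png");cv2.imwrite("pics/wrist5c.png",cv2.resize(a[200:320,180:330],None,fx=5,fy=5,interpolation=3))
E
```

```text
11 64.9 [[363.0, 303.0], [401.0, 310.0], [372.0, 288.0], [410.0, 295.0], [385.0, 268.0], [423.0, 274.0], [394.0, 254.0], [431.0, 260.0]] 
   W [[215.0, 206.0], [216.0, 239.0], [238.0, 206.0], [238.0, 239.0], [271.0, 206.0], [270.0, 239.0], [293.0, 206.0], [292.0, 239.0]]
0 75.9 [[361.0, 287.0], [400.0, 293.0], [371.0, 272.0], [409.0, 278.0], [384.0, 251.0], [422.0, 258.0], [393.0, 237.0], [430.0, 244.0]] 
   W [[212.0, 212.0], [214.0, 247.0], [237.0, 212.0], [237.0, 247.0], [272.0, 212.0], [271.0, 247.0], [296.0, 212.0], [294.0, 247.0]]
-5 80.9 [[361.0, 279.0], [400.0, 286.0], [370.0, 264.0], [409.0, 271.0], [383.0, 244.0], [421.0, 250.0], [392.0, 230.0], [430.0, 236.0]] 
   W [[211.0, 215.0], [213.0, 250.0], [236.0, 215.0], [237.0, 251.0], [272.0, 215.0], [271.0, 251.0], [297.0, 215.0], [295.0, 250.0]]
-10 85.9 [[360.0, 271.0], [400.0, 278.0], [370.0, 257.0], [409.0, 263.0], [383.0, 236.0], [421.0, 243.0], [392.0, 223.0], [430.0, 229.0]] 
   W [[210.0, 219.0], [212.0, 254.0], [236.0, 219.0], [236.0, 255.0], [273.0, 219.0], [272.0, 255.0], [298.0, 219.0], [296.0, 254.0]]
```

View pics/wrist5c.png

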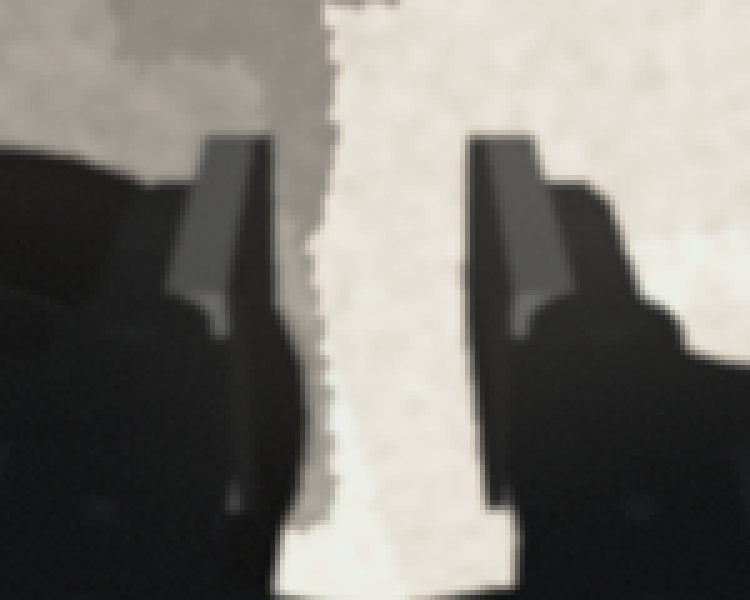

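```bash
python3 -m crank '[{"jaw":0.02,"slide":[0,0.01,0],"rotation":[0,0,0]},{"jaw":0.02,"slide":[0,0.01,0],"rotation":[0,0,0]}]'
cat > tip.py <<'E'
from h import *
import sys
from scipy.spatial.transform import Rotation as R
tag=sys.argv[1];g=float(sys.argv[2])/2
s=sense();M=R.from_quat(s["tool_rot"]).as_matrix();e=s["ee_pos"];vs=[]
for n in("side","wrist"):
  p=dict(snapshot(n));p["fish"]=n=="wrist"
  q=proj(p,e[None])[0];o=np.maximum((q-[45,60]).round().astype(int),0)
  v=cv2.resize(p["image"][o[1]:o[1]+100,o[0]:o[0]+90,::-1],None,fx=4,fy=4,interpolation=2)
  for ty,c in((11,(0,0,255)),(0,(0,255,0)),(-14,(255,0,0))):
   for sg in(-1,1):
    P=np.array([[a,ty,sg*b] for a,b in((-11,g),(11,g),(11,g+7.5),(-11,g+7.5))])@M.T+e
    cv2.polylines(v,[((proj(p,P)-o+.5)*4).round().astype(np.int32)],True,c,1)
  vs.append(v)
cv2.imwrite(f"pics/tip{tag}.png",np.hstack(vs))
E
python3 tip.py 6 20; python3 tgt.py
```

```text
time: 4.35
ee_pos: [501.3, 154.7, 63.8]
tool_rot: [0.062, -0.704, 0.704, -0.061]
wrist_force: [-0.2, -0.1, -0.1]
grip_width: 0.233
4.45 [501.5 154.8  64.1] -x heading 10.03 down [-0.001 -0.    -1.   ] F [-0.53 -0.36  0.36] g 0.23344175743613055
```

View pics/tip6.png

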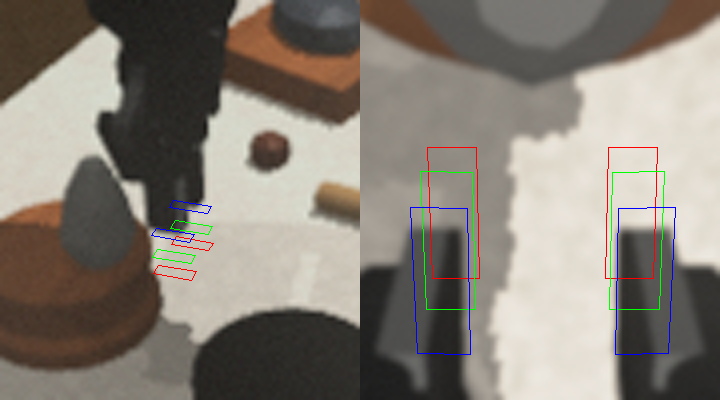

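The fingertips look about 25 mm higher than the stated geometry predicts, in both the side and wrist views. I'll check how they sit with the jaws shut.

```bash
python3 -m crank '[{"jaw":0.0,"slide":[0,0,0],"rotation":[0,0,0]},{"jaw":0.0,"slide":[0,0,0],"rotation":[0,0,0]},{"jaw":0.0,"slide":[0,0,0],"rotation":[0,0,0]}]'
python3 tip.py 7 0
```

```text
time: 4.75
ee_pos: [501.9, 154.9, 64.5]
tool_rot: [-0.062, 0.704, -0.704, 0.062]
wrist_force: [0.3, -0.3, -0.2]
grip_width: 0.0
```

View pics/tip7.png

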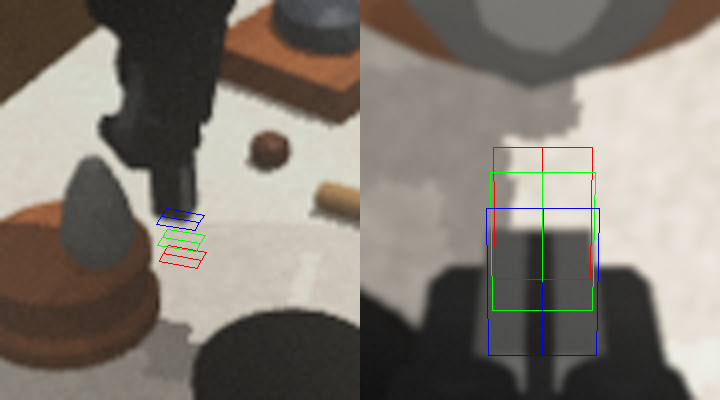

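Shut, the tips still appear about 17 mm behind the TCP instead of 11 mm ahead. Guessing wrong could mean hitting the plinth, so I'll probe the bare table well clear of everything, near (480, 85).

```bash
python3 -m crank '[{"jaw":0,"slide":[0.017,0,0.033],"rotation":[0,0,0]},{"jaw":0,"slide":[0.034,0,0.065],"rotation":[0,0,0]},{"jaw":0,"slide":[0.034,0.03,0.065],"rotation":[0,0,0]},{"jaw":0,"slide":[0.034,0.046,0.065],"rotation":[0,0,0]},{"jaw":0,"slide":[0.034,0.05,0.065],"rotation":[0,0,0]}]' && python3 -m crank '[{"jaw":0,"slide":[0,0.002,0],"rotation":[0,0,0]},{"jaw":0,"slide":[0,0.004,0],"rotation":[0,0,0]}]'
python3 tip.py 8 0
```

```text
time: 5.35
ee_pos: [478.6, 84.4, 13.1]
tool_rot: [0.062, -0.704, 0.704, -0.061]
wrist_force: [-0.1, -0.2, 0.5]
grip_width: -0.002
time: 5.55
ee_pos: [480.2, 85.2, 10.8]
tool_rot: [-0.062, 0.704, -0.704, 0.062]
wrist_force: [0.3, -0.7, 0.2]
grip_width: 0.002
```

View pics/tip8.png

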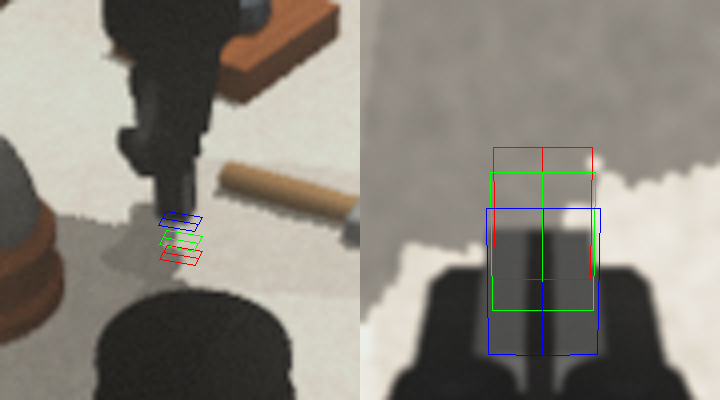

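```bash
python3 -m crank '[{"jaw":0,"slide":[0,0.002,0],"rotation":[0,0,0]},{"jaw":0,"slide":[0,0.003,0],"rotation":[0,0,0]}]' ; python3 -m crank '[{"jaw":0,"slide":[0,0.002,0],"rotation":[0,0,0]},{"jaw":0,"slide":[0,0.003,0],"rotation":[0,0,0]}]'
```

```text
time: 5.85
ee_pos: [479.9, 85.1, 7.7]
tool_rot: [-0.062, 0.704, -0.704, 0.062]
wrist_force: [-0.7, 0.1, -0.3]
grip_width: -0.001
time: 6.05
ee_pos: [479.6, 84.9, 4.3]
tool_rot: [0.062, -0.704, 0.704, -0.062]
wrist_force: [0.5, -0.0, -0.2]
grip_width: -0.002
```

The stated tip position would now be 7 mm below the table, and there's no contact. The pictures were right, so I'll keep going down gently to find the real offset.

```bash
python3 -m crank '[{"jaw":0,"slide":[0,0.004,0],"rotation":[0,0,0]},{"jaw":0,"slide":[0,0.008,0],"rotation":[0,0,0]},{"jaw":0,"slide":[0,0.01,0],"rotation":[0,0,0]}]' ; for i in 1 2; do python3 -m crank '[{"jaw":0,"slide":[0,0.002,0],"rotation":[0,0,0]},{"jaw":0,"slide":[0,0.003,0],"rotation":[0,0,0]}]'|grep -E "ee_pos|force"; done; python3 tip.py 9 0
```

```text
time: 6.35
ee_pos: [479.4, 84.9, -6.1]
tool_rot: [0.062, -0.704, 0.704, -0.062]
wrist_force: [1.4, -0.1, -0.2]
grip_width: -0.002
ee_pos: [479.5, 84.9, -8.9]
wrist_force: [-0.2, 0.1, 0.4]
ee_pos: [479.6, 84.9, -11.7]
wrist_force: [0.5, 0.9, -0.1]
```

View pics/tip9.png

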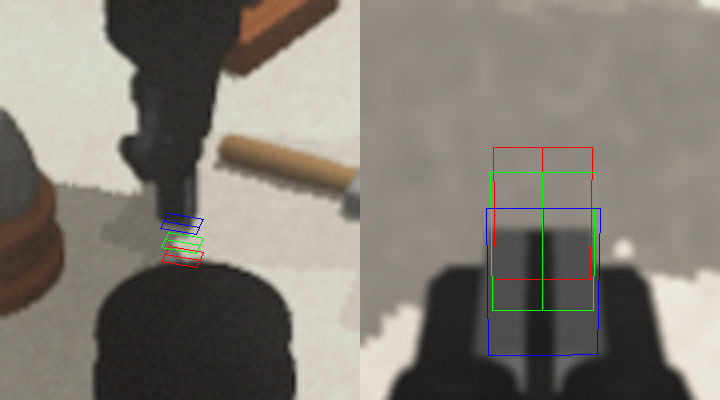

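```bash
for i in 1 2 3; do python3 -m crank '[{"jaw":0,"slide":[0,0.001,0],"rotation":[0,0,0]},{"jaw":0,"slide":[0,0.002,0],"rotation":[0,0,0]}]'|grep -E "ee_pos|force"; done
```

```text
ee_pos: [479.8, 84.9, -13.5]
wrist_force: [0.3, 0.4, 0.3]
ee_pos: [479.7, 84.9, -15.6]
wrist_force: [-0.4, 0.9, -0.5]
ee_pos: [479.7, 84.9, -17.0]
wrist_force: [-5.6, -1.0, 26.6]
```

The table contact came at TCP z of about -16.5, so the real tips sit 16.5 mm behind the TCP. For tips at z≈52.5, I need TCP z≈36. I'll return to the push line with the jaws at 20 mm.

```bash
python3 -m crank '[{"jaw":0,"slide":[0,-0.04,0],"rotation":[0,0,0]},{"jaw":0.02,"slide":[0,-0.08,0],"rotation":[0,0,0]},{"jaw":0.02,"slide":[-0.017,-0.082,-0.033],"rotation":[0,0,0]},{"jaw":0.02,"slide":[-0.033,-0.082,-0.066],"rotation":[0,0,0]},{"jaw":0.02,"slide":[-0.033,-0.068,-0.066],"rotation":[0,0,0]},{"jaw":0.02,"slide":[-0.033,-0.055,-0.066],"rotation":[0,0,0]},{"jaw":0.02,"slide":[-0.033,-0.054,-0.066],"rotation":[0,0,0]}]'
python3 tgt.py 503.7 155.7 36; python3 tip.py 10 20
python3 - <<'E'
from h import *
wrist("10")
E
```

```text
time: 8.15
ee_pos: [498.2, 154.5, 34.1]
tool_rot: [0.064, -0.704, 0.705, -0.06]
wrist_force: [0.5, 0.2, -0.2]
grip_width: 0.233
8.15 [498.2 154.5  34.1] -x heading 10.02 down [-0.005 -0.002 -1.   ] F [ 0.5   0.22 -0.16] g 0.23259824441565946
slide mm [-5.6 -2.  -0.2]
wrist plinth [569.  167.3] 458.7 20517 stone [548.  163.7] 191.6 6971 rel [-21.   -3.6]
```

View pics/tip10.png

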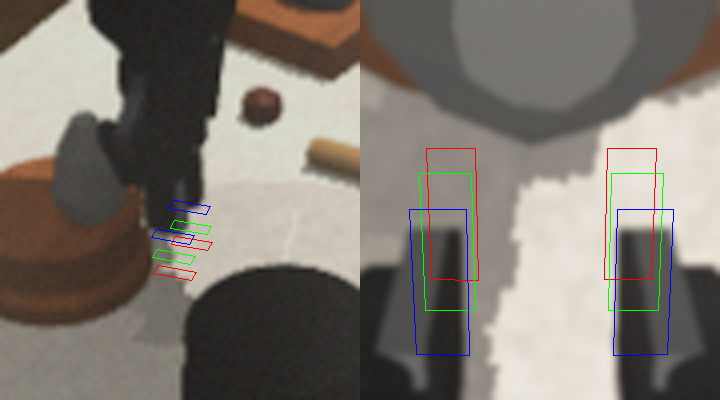

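View pics/wrist10.png

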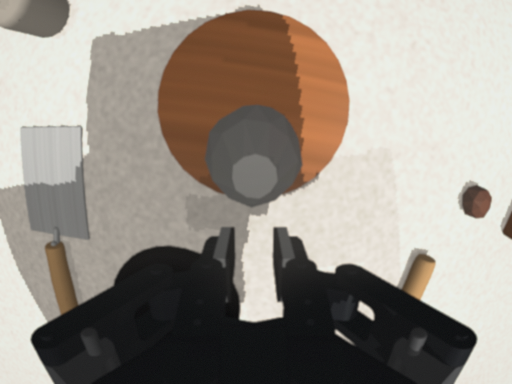

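The tips are at about z 51 and their gap, around (255,230), is centred on the stone at (254,157). I'll advance 16 mm, stopping short of contact, and look again.

```bash
python3 -m crank '[{"jaw":0.02,"slide":[-0.005,0,0],"rotation":[0,0,0]},{"jaw":0.02,"slide":[-0.01,0,0],"rotation":[0,0,0]},{"jaw":0.02,"slide":[-0.013,0,0],"rotation":[0,0,0]},{"jaw":0.02,"slide":[-0.016,0,0],"rotation":[0,0,0]},{"jaw":0.02,"slide":[-0.016,0,0],"rotation":[0,0,0]}]'
python3 - <<'E'
from h import *
wrist("11")
E
python3 tgt.py;python3 tip.py 11 20
```

```text
time: 8.85
ee_pos: [517.1, 158.6, 36.6]
tool_rot: [-0.062, 0.704, -0.704, 0.062]
wrist_force: [0.1, 0.2, 0.4]
grip_width: 0.23
wrist plinth [569.1 167.4] 417.8 20364 stone [547.9 163.6] 179.3 6531 rel [-21.3  -3.8]
8.95 [516.4 158.5  36.4] -x heading 10.03 down [-0. -0. -1.] F [ 0.57 -0.68 -0.69] g 0.23464100391988255
```

View pics/wrist11.png

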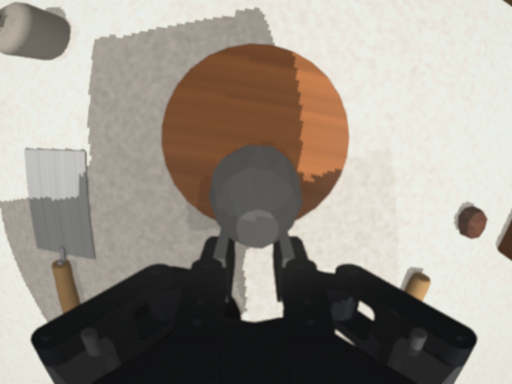

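View pics/tip11.png

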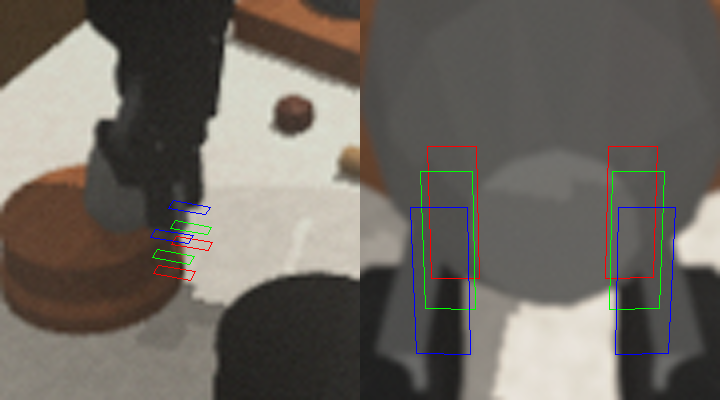

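The tips are about 2 mm from contact at z≈53, and the stone is centred between them. I'll start the slow push.

```bash
python3 -m crank '[{"jaw":0.02,"slide":[-0.001,0,0],"rotation":[0,0,0]},{"jaw":0.02,"slide":[-0.002,0,0],"rotation":[0,0,0]},{"jaw":0.02,"slide":[-0.003,0,0],"rotation":[0,0,0]},{"jaw":0.02,"slide":[-0.004,0,0],"rotation":[0,0,0]},{"jaw":0.02,"slide":[-0.005,0,0],"rotation":[0,0,0]},{"jaw":0.02,"slide":[-0.006,0,0],"rotation":[0,0,0]},{"jaw":0.02,"slide":[-0.007,0,0],"rotation":[0,0,0]},{"jaw":0.02,"slide":[-0.008,0,0],"rotation":[0,0,0]},{"jaw":0.02,"slide":[-0.009,0,0],"rotation":[0,0,0]},{"jaw":0.02,"slide":[-0.01,0,0],"rotation":[0,0,0]}]'
python3 - <<'E'
from h import *
wrist("12");go("12")
E
python3 tgt.py
```

```text
time: 10.05
ee_pos: [526.4, 160.2, 36.4]
tool_rot: [-0.062, 0.704, -0.704, 0.062]
wrist_force: [-1.1, 0.4, 0.4]
grip_width: 0.231
wrist plinth [569.1 167.5] 442.7 18961 stone [555.5 165.6] 222.3 7307 rel [-13.6  -1.9]
side disc [573.  175.4] 133.0 572 stone [557.8 169.6] 214.6 rel [-15.2  -5.8]
top disc [721. -53.] 47.0 47 stone [721. -53.] 0.0 rel [0. 0.]
10.35 [526.4 160.2  36.5] -x heading 10.03 down [ 0.  0. -1.] F [-0.15  0.15  0.03] g 0.23548638980250294
```

View pics/wfit12.png

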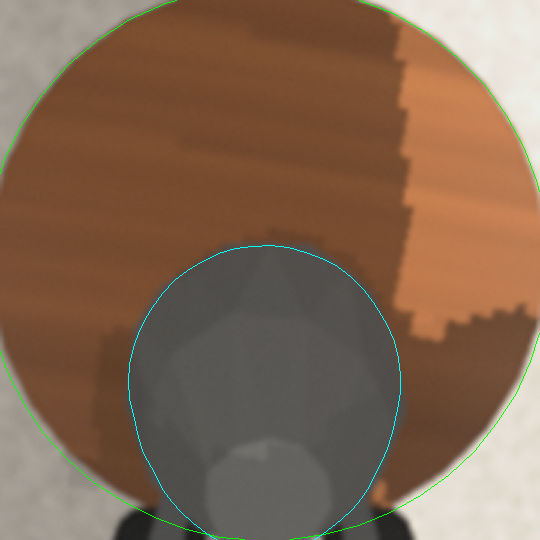

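View pics/fit12.png

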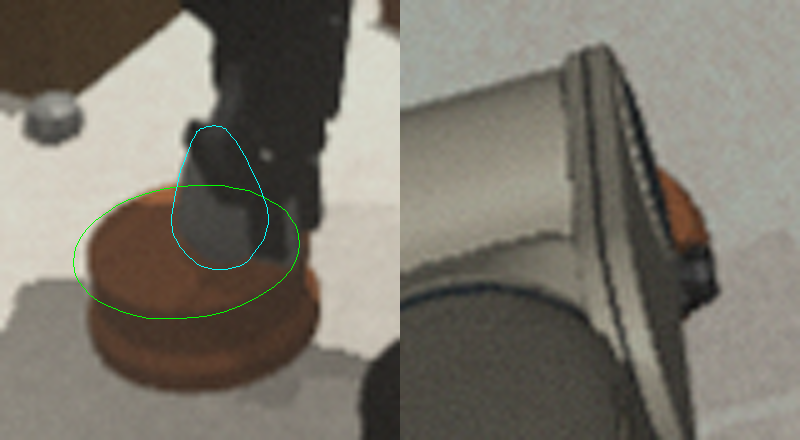

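The wrist fit puts the stone at (-13.6,-1.9) from the middle. It is upright and sliding as cradled, and the plinth hasn't moved. The side and top fits are occluded, so I'm ignoring them. I'll push 10 mm more.

```bash
sed -i 's/W=90/W=130/' h.py; python3 -m crank '[{"jaw":0.02,"slide":[-0.001,0,0],"rotation":[0,0,0]},{"jaw":0.02,"slide":[-0.002,0,0],"rotation":[0,0,0]},{"jaw":0.02,"slide":[-0.003,0,0],"rotation":[0,0,0]},{"jaw":0.02,"slide":[-0.004,0,0],"rotation":[0,0,0]},{"jaw":0.02,"slide":[-0.005,0,0],"rotation":[0,0,0]},{"jaw":0.02,"slide":[-0.006,0,0],"rotation":[0,0,0]},{"jaw":0.02,"slide":[-0.007,0,0],"rotation":[0,0,0]},{"jaw":0.02,"slide":[-0.008,0,0],"rotation":[0,0,0]},{"jaw":0.02,"slide":[-0.009,0,0],"rotation":[0,0,0]},{"jaw":0.02,"slide":[-0.01,0,0],"rotation":[0,0,0]}]'
python3 - <<'E'
from h import *
wrist("13")
E
python3 tgt.py
```

```text
time: 11.35
ee_pos: [536.2, 161.9, 36.4]
tool_rot: [0.062, -0.704, 0.704, -0.062]
wrist_force: [-0.2, -0.1, 0.0]
grip_width: 0.235
wrist plinth [569.2 167.5] 992.0 17058 stone [565.2 167.4] 218.8 7408 rel [-4.  -0.1]
11.45 [536.3 162.   36.4] -x heading 10.03 down [ 0.  0. -1.] F [-0.6   0.05 -0.12] g 0.2334670187585242
```

View pics/wfit13.png

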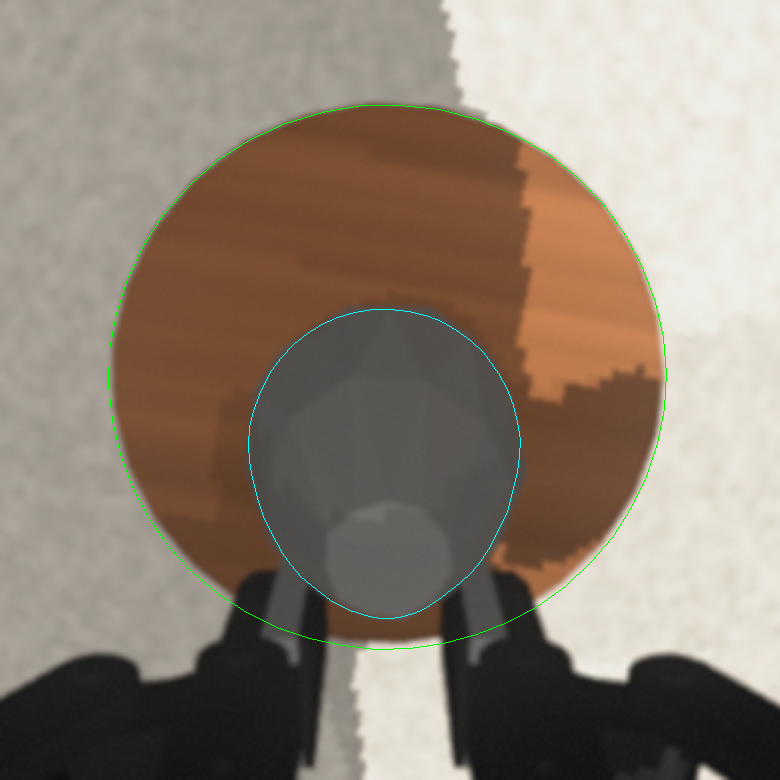

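The stone is now (-4.0,-0.1) from the middle and the view shows the cradle symmetric. I'll push the last 4 mm, then back straight out.

```bash
python3 -m crank '[{"jaw":0.02,"slide":[-0.001,0,0],"rotation":[0,0,0]},{"jaw":0.02,"slide":[-0.002,0,0],"rotation":[0,0,0]},{"jaw":0.02,"slide":[-0.003,0,0],"rotation":[0,0,0]},{"jaw":0.02,"slide":[-0.004,0,0],"rotation":[0,0,0]},{"jaw":0.02,"slide":[-0.004,0,0],"rotation":[0,0,0]},{"jaw":0.02,"slide":[-0.003,0,0],"rotation":[0,0,0]},{"jaw":0.02,"slide":[-0.001,0,0],"rotation":[0,0,0]},{"jaw":0.02,"slide":[0.004,0,0],"rotation":[0,0,0]},{"jaw":0.02,"slide":[0.014,0,0],"rotation":[0,0,0]},{"jaw":0.02,"slide":[0.03,0,0],"rotation":[0,0,0]}]'
python3 -m crank '[{"jaw":0.02,"slide":[0.015,0,0],"rotation":[0,0,0]},{"jaw":0.02,"slide":[0.015,-0.04,0],"rotation":[0,0,0]},{"jaw":0.02,"slide":[0.015,-0.09,0],"rotation":[0,0,0]},{"jaw":0.02,"slide":[0.01,-0.14,0],"rotation":[0,0,0]},{"jaw":0.02,"slide":[0,-0.18,0],"rotation":[0,0,0]},{"jaw":0.02,"slide":[0,-0.18,0],"rotation":[0,0,0]}]'
python3 - <<'E'
from h import *
wrist("14");go("14")
E
```

```text
time: 12.45
ee_pos: [506.3, 156.7, 36.5]
tool_rot: [-0.061, 0.704, -0.704, 0.062]
wrist_force: [0.4, 0.5, 0.1]
grip_width: 0.234
time: 13.05
ee_pos: [510.4, 157.8, 222.5]
tool_rot: [-0.058, 0.705, -0.704, 0.066]
wrist_force: [0.4, 0.0, 0.3]
grip_width: 0.229
wrist plinth [569.9 167.3] 190.6 4606 stone [569.7 167.5] 25.7 1219 rel [-0.2  0.1]
side disc [570.  171.2] 33.4 711 stone [573.1 167.6] 19.9 rel [ 3.1 -3.5]
top disc [604.4 123.3] 926.2 192 stone [622.4  95.9] 210.5 rel [ 18.  -27.3]
```

View pics/wfit14.png

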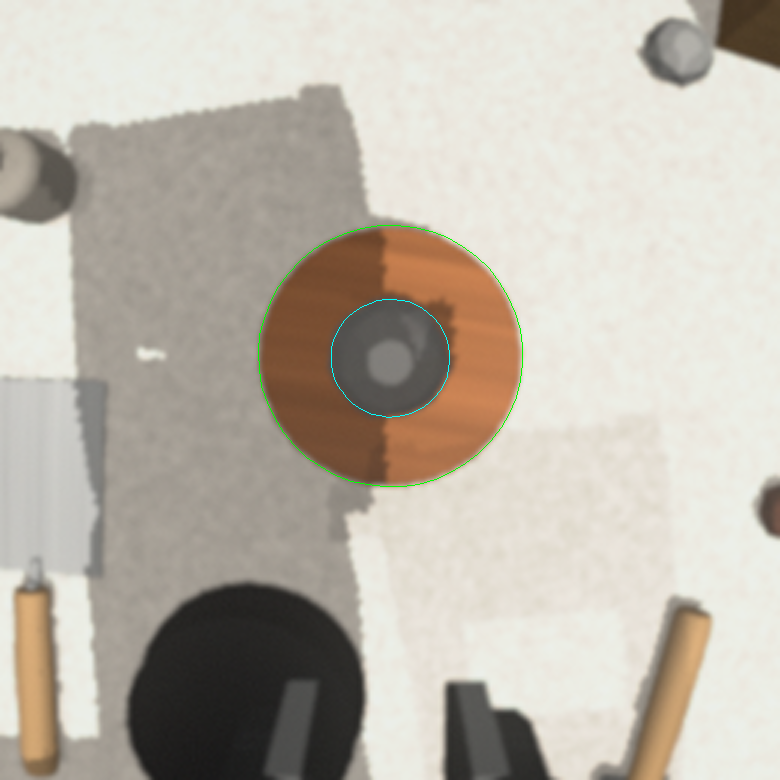

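View pics/fit14.png

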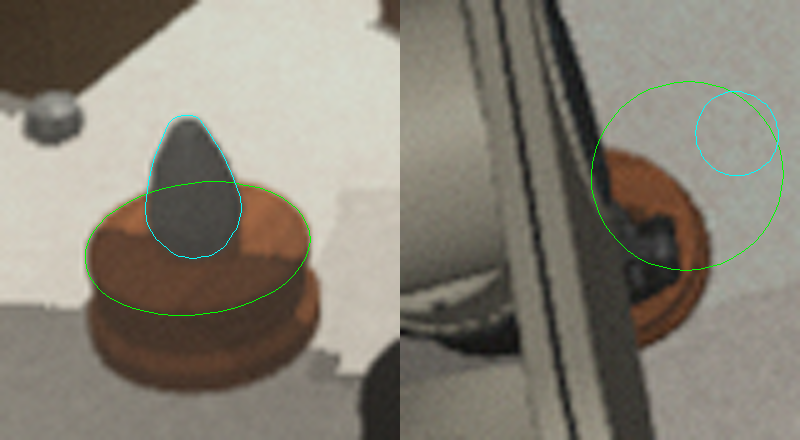

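The wrist fit shows an even rim: the stone is (-0.2, 0.1) from the middle. The side disc fit is pulled by the shadow, but it still puts the stone within about 5 mm. I'll move the arm aside for an unobstructed check from above and of the neighbours.

```bash
python3 -m crank '[{"jaw":0.02,"slide":[0,-0.05,0.05],"rotation":[0,0,0]},{"jaw":0.02,"slide":[0,-0.08,0.1],"rotation":[0,0,0]},{"jaw":0.02,"slide":[0.05,-0.1,0.2],"rotation":[0,0,0]},{"jaw":0.02,"slide":[0.05,-0.1,0.4],"rotation":[0,0,0]},{"jaw":0.02,"slide":[0.05,-0.1,0.4],"rotation":[0,0,0]},{"jaw":0.02,"slide":[0.05,-0.1,0.4],"rotation":[0,0,0]},{"jaw":0.02,"slide":[0.05,-0.1,0.4],"rotation":[0,0,0]},{"jaw":0.02,"slide":[0.05,-0.1,0.4],"rotation":[0,0,0]},{"jaw":0.02,"slide":[0.05,-0.1,0.4],"rotation":[0,0,0]},{"jaw":0.02,"slide":[0.05,-0.1,0.4],"rotation":[0,0,0]}]'
python3 - <<'E'
from h import *
go("15")
a=cv2.imread("pics/top0.png").astype(int);b=cv2.imread("pics/top15.png").astype(int)
cv2.imwrite("pics/cmp.png",np.hstack([a[80:320,90:440],b[80:320,90:440]]))
p=snapshot("side")
E
```

```text
time: 14.35
ee_pos: [526.5, -249.5, 314.9]
tool_rot: [-0.061, 0.705, -0.704, 0.06]
wrist_force: [0.3, -0.3, 0.1]
grip_width: 0.236
side disc [571.3 168.5] 13.2 607 stone [572.2 169.5] 10.9 rel [0.9 1. ]
top disc [568.9 167. ] 27.7 892 stone [570.1 168. ] 15.8 rel [1.3 1. ][ WARN:0@5.031] global loadsave.cpp:1063 imwrite_ Unsupported depth image for selected encoder is fallbacked to CV_8U.
```

View pics/fit15.png

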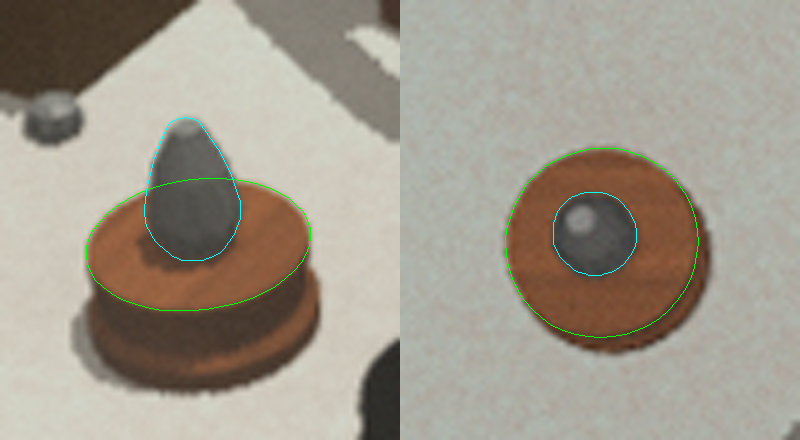

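View pics/cmp.png

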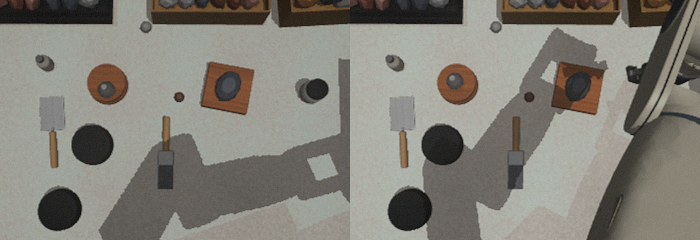

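All three cameras agree to within about 1.5 mm. In the comparison, the plinth is unmoved and the neighbours I can see are where they were. The jar is hidden by the arm, but nothing came near it. I'm handing in.

```bash
python3 -c "
from plant import *
print(sign_off())"
```

```text
the job is handed in; nothing more can be done
None
```

The stone now stands upright in the middle of the plinth, about 1 to 1.6 mm off centre by the last side and top fits, against the 7 mm allowed. I pushed it there with the two fingertips set 20 mm apart as a cradle, in three slow pushes at belly height. I handed the job in at about 14.5 s of the 42 s; no verdict was reported.

- **Stone position:** the final offsets were (0.9, 1.0) mm from the side camera, (1.3, 1.0) mm from the top and (-0.2, 0.1) mm from the wrist.
- **Plinth and neighbours:** the plinth's measured position did not change. The neighbours visible from above look unmoved. The arm hid the jar in the last top view, so I did not check it afterwards, though the tool stayed well away from it.
- **Fingertip height:** the stated fingertip position was wrong. The pictures showed it, and a light touch on the bare table (about 27 N) put the tips about 16.5 mm behind the TCP, not 11 mm ahead. I used the measured value.
- **Failed fits:** several side and top fits taken while the arm was blocking or shading the view were wrong. I ignored them and repeated the measurement with the arm out of the way.

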